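# Tip the polishing balls from the scoop into the narrow-mouthed bottle

## Task

Put the three steel polishing balls away in the open aluminium bottle: carry the loaded scoop level to the bottle, rest its down-turned lip inside the mouth, and only then tip the scoop, keeping the lip in the mouth until all three balls have rolled in. Then lift the scoop out and stand it level on the bench, clear of the bottle. Spill nothing, keep the bottle standing about where it is, and leave the tin and the vial where they are.

Things in the scene. Friction and masses are not known exactly. Their poses are not given: they have to be found in the camera images.
- scoop: Steel trough scoop, 155 mm long, 27.5 mm wide, sheet 2.5 mm, loose, 0.16 kg, three balls in it. Origin on its underside, at bench level; x to the spout, z up. From the rear: handle plate; level floor x -50 to +14 mm, walls 25 mm; ramp rising at 18 degrees to the crest at x +60; lip turned down 45 degrees. The balls roll out only when the spout is tipped down over 18 degrees, freely at 35 to 45.
- scoop_handle (a point): Grasp point: middle of the scoop's upright wooden handle plate, 67 mm behind the scoop's origin and 42 mm above its underside. The plate is 30 mm long (scoop x), 12 mm thick (scoop y), its top 64.5 mm above the underside. Pinch it across its thickness from above. Axes as the scoop's.
- scoop_crest (a point): Middle of the crest (upper face, where ramp and lip meet), 60 mm ahead of the scoop's origin and 17.4 mm above its underside. The hollow corner 2.5 mm under the crest can rest on the bottle's rim, the lip hooked inside. Axes as the scoop's.
- scoop_lip (a point): Middle of the tip of the down-turned lip, 72.7 mm ahead of the scoop's origin, 4.7 mm above its underside (12.7 mm lower and farther ahead than the crest). The lip is 18 mm long, 27.5 mm wide over its side cheeks, which stand 7 mm off its upper face.
- bottle: Open aluminium bottle with broad body (82 mm across, 50 mm high), sloping shoulder and narrow neck (52 mm outside), 90 mm high, loose, about 0.45 kg. Origin at the centre of its underside; z up.
- bottle_mouth (a point): Centre of the bottle's mouth, level with its rim, 90 mm above the bench. The mouth is round, 46 mm inside, neck wall 3 mm.
- ball1_center (a point): Centre of a steel polishing ball, 18 mm across, 24 g, loose in the scoop (rearmost).
- ball2_center (a point): Centre of the middle ball, like ball1.
- ball3_center (a point): Centre of the front ball, like ball1.
- tin_brown: Bystander: round open tin, 74 mm across and 48 mm high, which may stand at either side, where the bottle is not. Origin at the centre of its underside. Leave it alone.
- oil_vial: Bystander: square glass vial with a cap, 30 x 34 mm and 64 mm high, behind the work. Origin at the centre of its underside. Leave it alone. (Not listed: the big magnifier lamp, swung aside, its head hanging past the left end of the bench near x 0.7, y 0.6; keep clear of it.)
Mind the look-alikes: they are no part of the job. Of the things that look like the scoop, take the one that is farthest to the robot's right at the start.

How it is judged:
By the outcome, as a careful person would: the job done as asked, in the order asked, and still so for the second after the job is handed in, with the robot touching nothing.
It also fails if it takes over 59 s, if anything falls off the work surface, if the arm or the gripper's body presses on something with over 40 N, if the wrist force passes 120 N, or if a joint passes its speed limit or range.

## Robot

A 6-joint arm with a two-finger parallel gripper is mounted at the origin on a cart in front of the work surface, level with it; the furniture and walls round the work are solid. World frame = base frame: x ahead of the robot, y to its left, z up, the work surface at z = 0. Lengths are in mm, angles in degrees, forces in N, time in s.
With the tool pointing down it reaches from about 225 to 875 mm from the base axis. Payload 3.4 kg.
Tool frame: the origin (TCP) lies between the finger pads; the fingertips stand ahead of it and the grasp point (between the pads) lies 6 mm ahead of it (tips_ahead is the z of the fingertips in the tool frame, in mm); z points along the fingers, x is the direction in which the jaws open and shut, and the axes are right-handed (so a half turn about z gives the same grasp; the last joint's range is limited). The gripper opens to 85 mm and grips with 20 to 120 N. Pads are 22 mm wide; open, the fingers measure 114 mm over their backs; the gripper's body (76 mm by 85 mm) begins 54 mm behind the grasp point. The pads swing forward as they close: fully open they stand 13 mm farther back than shut.
Start: joints at [62.51, 15.808, 86.224, -0, 77.962, -6.933], TCP at [201.929, 538.409, 256.328] pointing down, gripper open.
Joint ranges: [-165.64, 165.64], [-43.16, 119.46], [12.63, 154.43], [-67.54, 247.53], [6.08, 155.33], [-154.97, 154.97]. Speed limits (degrees/s): [147.25, 147.25, 180, 180, 180, 180].

## Interface

Orientations are given as a 3x3 rotation matrix whose columns are the frame's x, y, z axes.
In Python, from workcell import move_pose, move_linear, movej, grip, pause, ik, get_obs, capture, Unreachable, close_job, tips_ahead gives the robot as it stands. Calls block until the motion is done:
- move_pose(position, orientation): joint-space move of the TCP to a pose.
- move_linear(position, frame=None, vel=150, threshold=None): straight line of the TCP; frame=None keeps the orientation; vel is the mean speed in mm/s. With threshold (N) it stops when the force on the tool has changed by that much, and returns True; else False.
- movej(angles): joint-space move.
- grip(opening, f_grip=None): opening from 0.0 (shut) to 1.0 (fully open); f_grip is the grip in N (None keeps the last); returns when the fingers have stopped.
- pause(seconds).
- ik(position, orientation): joint angles nearest the present ones, or None.
- get_obs(): the state.
- capture(name): name is "scene" or "top" or "wrist"; returns a dict with "pixels" (384x512x3 uint8, red, green, blue), "vfov" (degrees; the focal length in pixels is half the picture's height over the tangent of half this angle, whatever the lens; pixels are square), "cx", "cy" (the principal point, pixels), "T" (4x4, takes a point from camera to world coordinates); the wrist camera has in their place "T_tool_cam" (4x4, takes a point from camera to tool coordinates, whose origin is the TCP and whose axes are the tool frame's). Camera axes: x right, y up, looking along -z (the intrinsics and any distortion apply to the point x, -y, -z); pixel columns grow to the right and rows downward; lengths in mm; the calibration is good to about 2 mm. A picture is of the moment at which its call begins: read the wrist's pose just before it. There is no depth.
A pose or a line that the arm cannot do raises Unreachable and nothing moves.
- close_job(): hands the job in, once; it reports no verdict.
The state is a dict: "time": time; "joint_pos": joint angles; "qd": joint speeds; "effort": joint torques, N m; "ee_pos": TCP position; "orientation": TCP orientation; "contact_force": force on the tool from outside, world axes, zero at the start; "moment": the same for the moment, N m; "width": opening from 0.0 (shut) to 1.0 (fully open).
Only numpy, scipy, OpenCV 4.12 (cv2) and the standard library are available. Lean on these libraries where they do the work, as an engineer would, in place of code of your own. Each camera call takes 0.05 s, during which the arm holds its last target.

## Working session

There is one attempt and no reset: what is moved stays moved. The work goes in short steps, each a Python script; the robot and the scene stay as the last script left them, time stands still between calls to the robot, and variables do not carry over. Pictures are saved under pics/ and viewed, and the job is handed in when it is done.

```bash
ls; mkdir -p pics; python3 - <<'E'
from workcell import *
import cv2,json
o=get_obs();print(o['time'],o['ee_pos'],o['contact_force'],tips_ahead)
for n in ['scene','top','wrist']:
    c=capture(n);cv2.imwrite(f'pics/{n}0.png',c['pixels'][:,:,::-1])
    print(n,{k:(v if k!='pixels' else v.shape) for k,v in c.items()})
print(get_obs()['time'])
E
```

```text
pics
0.0 [201.7020625  537.93297314 255.42499412] [-0.82924959  0.03110559 -1.21989187] 25.0
scene {'pixels': (384, 512, 3), 'vfov': 56.40734405651353, 'cx': 254.72930865113602, 'cy': 189.81657727873812, 'T': array([[ 7.23870928e-01,  4.53609923e-01, -5.19854709e-01,
         9.81625332e+01],
       [-6.89622475e-01,  4.98397249e-01, -5.25377030e-01,
        -4.18507904e+02],
       [ 2.07779226e-02,  7.38808649e-01,  6.73594876e-01,
         6.52546432e+02],
       [ 0.00000000e+00,  0.00000000e+00,  0.00000000e+00,
         1.00000000e+00]])}
top {'pixels': (384, 512, 3), 'vfov': 49.84398263331431, 'cx': 257.0187209048724, 'cy': 196.89855060835262, 'T': array([[ 2.59401051e-02,  9.96090523e-01, -8.44439504e-02,
         4.71695191e+02],
       [-9.99658978e-01,  2.55932393e-02, -5.18777125e-03,
         2.19786119e+01],
       [-3.00629555e-03,  8.45497245e-02,  9.96414726e-01,
         1.11166199e+03],
       [ 0.00000000e+00,  0.00000000e+00,  0.00000000e+00,
         1.00000000e+00]])}
wrist {'pixels': (384, 512, 3), 'vfov': 68.0493234070266, 'cx': 251.16970260372904, 'cy': 191.55582307612937, 'T_tool_cam': array([[ 9.99999540e-01, -1.55841235e-04, -9.46010240e-04,
         4.26516987e-01],
       [-4.52864876e-04, -9.46469398e-01, -3.22793237e-01,
        -8.23699554e+01],
       [-8.45065246e-04,  3.22793517e-01, -9.46469034e-01,
        -1.16567653e+02],
       [ 0.00000000e+00,  0.00000000e+00,  0.00000000e+00,
         1.00000000e+00]])}
0.15
```

View pics/scene0.png

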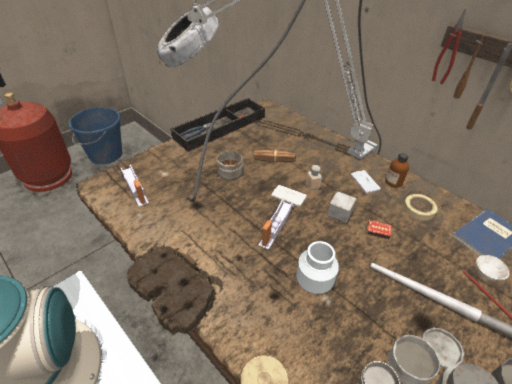

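View pics/top0.png

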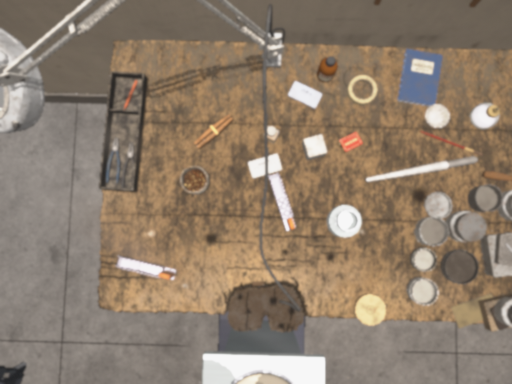

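View pics/wrist0.png

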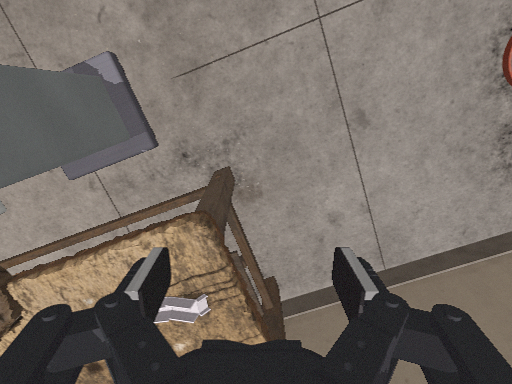

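```bash
python3 - <<'E'
import cv2
import numpy as np
s=cv2.imread('pics/scene0.png');t=cv2.imread('pics/top0.png')
a=cv2.resize(s[170:300,220:350],(600,600),interpolation=cv2.INTER_CUBIC)
b=cv2.resize(t[140:250,230:370],(760,597),interpolation=cv2.INTER_CUBIC)
cv2.imwrite('pics/sc.png',a);cv2.imwrite('pics/tc.png',b)
E
```

```text
(no output)
```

View pics/sc.png

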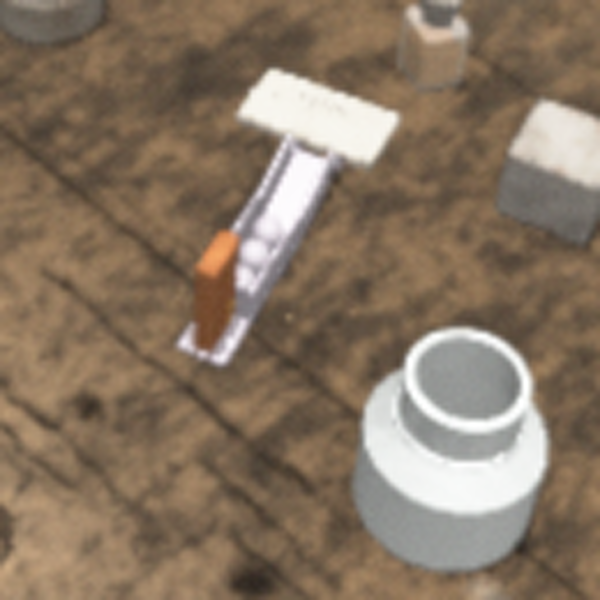

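View pics/tc.png

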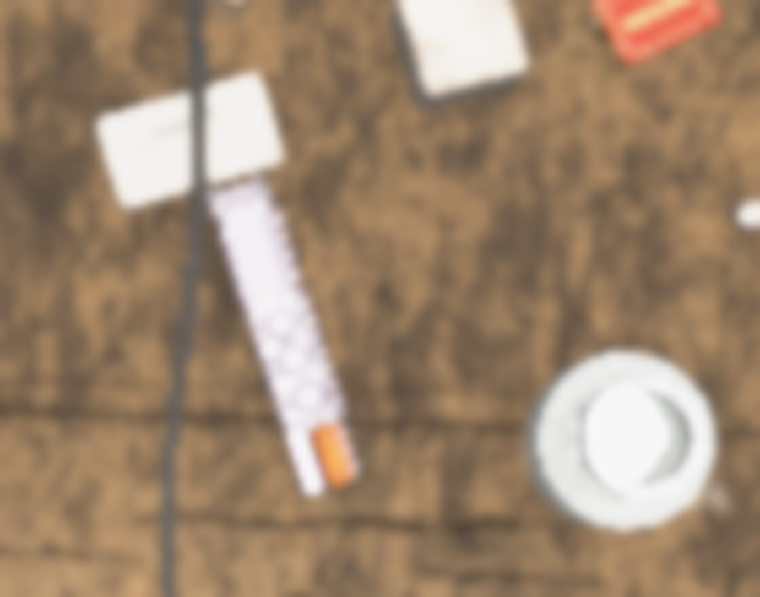

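```bash
cat > h.py <<'E'
import numpy as np,cv2
from workcell import *
def ray(c,u,v,T=None):
    T=c['T'] if T is None else T
    f=192/np.tan(np.radians(c['vfov']/2))
    d=np.array([(u-c['cx'])/f,-(v-c['cy'])/f,-1.0])
    return T[:3,3],T[:3,:3]@d
def plane(c,u,v,z,T=None):
    o,d=ray(c,u,v,T);return o+d*(z-o[2])/d[2]
def tri(r1,r2):
    o1,d1=r1;o2,d2=r2
    s=np.linalg.lstsq(np.c_[d1,-d2],o2-o1,rcond=None)[0]
    a=o1+d1*s[0];b=o2+d2*s[1];return (a+b)/2,np.linalg.norm(a-b)
def proj(c,p,T=None):
    T=c['T'] if T is None else T
    f=192/np.tan(np.radians(c['vfov']/2))
    q=T[:3,:3].T@(np.asarray(p)-T[:3,3])
    return c['cx']+f*q[0]/-q[2],c['cy']-f*q[1]/-q[2]
def wristT(c,o):
    T=np.eye(4);T[:3,:3]=o['orientation'];T[:3,3]=o['ee_pos'];return T@c['T_tool_cam']
E
python3 - <<'E'
from h import *
np.set_printoptions(precision=1,suppress=True)
s=capture('scene');t=capture('top')
# cable: scene polyline, epipolar match with top polyline
top=[(265,0),(265,60),(266,140),(266,165),(263,200),(261,240),(262,262),(275,285),(290,300),(300,308)]
print('cable end',tri(ray(s,193,198),ray(t,300,309)))
# bottle rim: segment bright rim in scene
def ell(img,roi,name):
    pass
# handle orange
for n,c,box in(('scene',s,(220,170,350,300)),('top',t,(230,140,370,250))):
    im=c['pixels'];hsv=cv2.cvtColor(im,cv2.COLOR_RGB2HSV);x0,y0,x1,y1=box
    m=np.zeros(im.shape[:2],np.uint8);m[y0:y1,x0:x1]=((hsv[...,0]<16)&(hsv[...,1]>150))[y0:y1,x0:x1]*255
    k,l,st,ce=cv2.connectedComponentsWithStats(m)
    for i in range(1,k):
        if st[i,4]>6:print(n,'orange',st[i],ce[i])
    m=np.zeros(im.shape[:2],np.uint8);m[y0:y1,x0:x1]=((hsv[...,1]<45)&(hsv[...,2]>120))[y0:y1,x0:x1]*255
    k,l,st,ce=cv2.connectedComponentsWithStats(m)
    for i in range(1,k):
        if st[i,4]>30:
            pts=np.argwhere(l==i)[:,::-1].astype(np.float32)
            print(n,'white',st[i],ce[i],cv2.minAreaRect(pts))
# hand reads from crops
print('rim scene', plane(s,220+468/600*130,170+378/600*130,90),'rim top',plane(t,230+637/760*140,140+437/597*110,90))
print('base top disc', plane(t,345,219,50))
print('handle rear/top corner tri',tri(ray(s,220+232/600*130,170+240/600*130),ray(t,230+335/760*140,140+455/597*110)))
print('tin',plane(t,194.5,179.5,48),plane(s,230,155,48)); print('vial',plane(t,272,132,60),plane(s,316,170,60))
print('crest top',plane(t,230+243/5.43,140+190/5.43,17),'tail',plane(t,230+315/5.43,140+492/5.43,0))
E
```

```text
cable end (array([316.8, -64.4, 262.1]), np.float64(5.829280592110658))
scene orange [263 222   8  23  73] [266.2 233.2]
scene white [258 185  49  65 948] [282.6 209.1] ((277.1000061035156, 217.3000030517578), (31.752164840698242, 66.63482666015625), 26.56505012512207)
scene white [330 191  20  25 291] [341.1 201.5] ((342.3946228027344, 202.03244018554688), (22.04271125793457, 17.675758361816406), 27.897268295288086)
scene white [ 296  241   43   53 1757] [317.4 267.5] ((317.8034973144531, 266.97381591796875), (41.10291290283203, 53.12981414794922), 7.594643592834473)
top orange [343 140   5   3  10] [344.7 140.8]
top orange [346 141  14   7  33] [352.9 144.2]
top orange [289 220   4   9  16] [290.2 223.9]
top white [303 140  24  19 360] [314.4 147.9] ((314.7423095703125, 146.88845825195312), (19.470685958862305, 21.137096405029297), 74.74488067626953)
top white [ 247  154   47   77 1234] [273.  182.8] ((273.95001220703125, 193.35000610351562), (79.05693054199219, 31.939001083374023), 71.56504821777344)
top white [327 204  35  34 933] [344.1 220.6] ((344.0, 220.5), (33.0, 34.0), 90.0)
rim scene [ 504.3 -199.6   90. ] rim top [ 505.5 -197.    90. ]
base top disc [ 510.6 -199.6   50. ]
handle rear/top corner tri (array([496.2, -63.3,  73.1]), np.float64(5.695395441174104))
tin [602.9 190.8  48. ] [613.3 204.4  48. ]
vial [730.4  -6.9  60. ] [728.1  -8.9  60. ]
crest top [624.4 -18.1  17. ] tail [477.4 -57.6   0. ]
```

```bash
python3 - <<'E'
from h import *
np.set_printoptions(precision=0,suppress=True)
s=capture('scene');t=capture('top')
top=np.array([(268,10),(265,60),(266,140),(266,165),(263,200),(261,240),(262,262),(275,285),(290,300),(300,309)],float)
sc=[(303,0),(285,35),(262,70),(237,98),(213,125),(206,145),(202,165),(195,190),(192,199)]
P=np.concatenate([np.linspace(a,b,20) for a,b in zip(top[:-1],top[1:])])
for q in sc:
    L=[(tri(ray(s,*q),ray(t,*p)),p) for p in P]
    L=sorted(L,key=lambda a:a[0][1])[:2]
    for l in L: print(q,l[0][0],round(l[0][1],1),l[1])
a=cv2.resize(s['pixels'][90:220,140:270,::-1],(600,600),interpolation=cv2.INTER_CUBIC)
b=cv2.resize(t['pixels'][230:350,200:340,::-1],(700,600),interpolation=cv2.INTER_CUBIC)
cv2.imwrite('pics/sc2.png',a);cv2.imwrite('pics/tc2.png',b)
E
```

```text
(303, 0) [634.  15. 479.] 2.0 [266. 127.]
(303, 0) [628.  13. 480.] 2.1 [266. 132.]
(285, 35) [588.  12. 430.] 0.6 [266. 162.]
(285, 35) [590.  12. 430.] 0.9 [266. 161.]
(262, 70) [535.  14. 381.] 1.1 [263. 196.]
(262, 70) [538.  15. 380.] 1.4 [263. 194.]
(237, 98) [477.  16. 346.] 1.0 [262. 229.]
(237, 98) [480.  17. 345.] 2.0 [262. 227.]
(213, 125) [419.  14. 316.] 0.3 [262. 260.]
(213, 125) [421.  14. 315.] 1.3 [262. 259.]
(206, 145) [392.   1. 293.] 0.2 [268. 273.]
(206, 145) [391.  -1. 295.] 0.7 [269. 274.]
(202, 165) [373. -10. 266.] 0.4 [273. 281.]
(202, 165) [371. -12. 268.] 0.6 [274. 283.]
(195, 190) [321. -64. 276.] 2.6 [300. 309.]
(195, 190) [321. -63. 275.] 2.7 [299. 309.]
(192, 199) [316. -64. 260.] 7.4 [300. 309.]
(192, 199) [316. -63. 259.] 7.5 [299. 309.]
```

View pics/sc2.png

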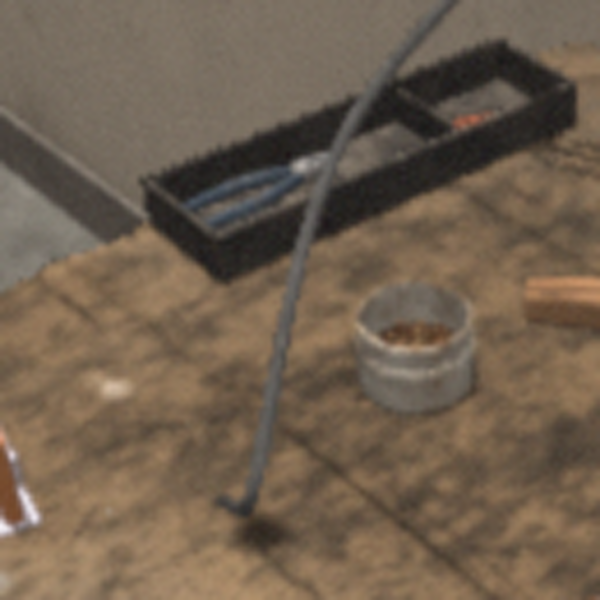

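View pics/tc2.png

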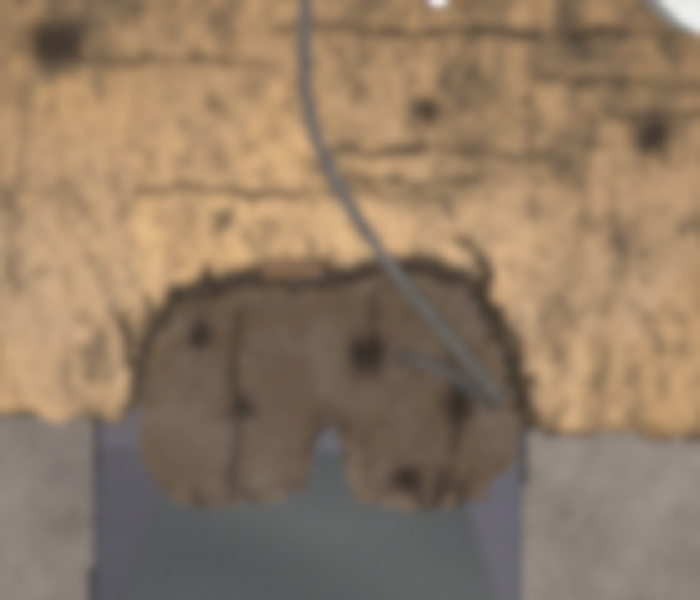

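```bash
python3 - <<'E'
from h import *
from scipy.optimize import least_squares
np.set_printoptions(precision=1,suppress=True)
D=[]
R0=get_obs()['orientation'];print(R0)
for r in range(230,880,60):
  for z in (50,150,256,350):
    for a in(-10,50):
      c,s=np.cos(np.radians(a)),np.sin(np.radians(a))
      R=np.array([[s,c,0],[-c,s,0],[0,0,-1]]).astype(float)
      if np.linalg.det(R)<0:R[:,0]*=-1
      for k in (1,-1):
        R2=R@np.diag([k,k,1])
        q=ik([r*c,r*s,z],R2)
        if q is not None: D.append((r,z,a,*q))
D=np.array(D);print(len(D))
print(D[::8])
def f(p):
    r0,z0,L1,L2,off,lt=p
    q2,q3=np.radians(D[:,4]),np.radians(D[:,5]);b=q2+q3
    r=r0+L1*np.sin(q2)+L2*np.sin(b)-off*np.cos(b)
    z=z0-lt+L1*np.cos(q2)+L2*np.cos(b)+off*np.sin(b)
    return np.r_[r-D[:,0],z-D[:,1]]
s=least_squares(f,[0,150,400,400,0,0]);print(s.x,np.abs(s.fun).max())
E
```

```text
[[ 0.4  0.9 -0. ]
 [ 0.9 -0.4 -0. ]
 [-0.  -0.  -1. ]]
176
[[ 230.    50.   -10.   -27.6    2.   142.2   -0.    35.9 -107.6]
 [ 230.   256.   -10.   -27.6  -16.7  118.4   -0.    78.3 -107.6]
 [ 290.    50.   -10.   -23.8    6.9  136.    -0.    37.1 -103.8]
 [ 290.   256.   -10.   -23.8  -10.3  114.3   -0.    75.9 -103.8]
 [ 350.    50.   -10.   -21.4   11.4  129.5   -0.    39.2 -101.4]
 [ 350.   256.   -10.   -21.4   -4.3  109.6   -0.    74.7 -101.4]
 [ 410.    50.   -10.   -19.7   15.5  122.7   -0.    41.8  -99.7]
 [ 410.   256.   -10.   -19.7    1.3  104.2   -0.    74.5  -99.7]
 [ 470.    50.   -10.   -18.5   19.5  115.6   -0.    44.9  -98.5]
 [ 470.   256.   -10.   -18.5    6.7   98.2   -0.    75.1  -98.5]
 [ 530.    50.   -10.   -17.5   23.5  108.2   -0.    48.4  -97.5]
 [ 530.   256.   -10.   -17.5   11.9   91.6   -0.    76.4  -97.5]
 [ 590.    50.   -10.   -16.8   27.5  100.4   -0.    52.2  -96.8]
 [ 590.   256.   -10.   -16.8   17.1   84.4   -0.    78.5  -96.8]
 [ 650.    50.   -10.   -16.1   31.5   92.2   -0.    56.3  -96.1]
 [ 650.   256.   -10.   -16.1   22.3   76.4   -0.    81.2  -96.1]
 [ 710.    50.   -10.   -15.6   35.8   83.4   -0.    60.8  -95.6]
 [ 710.   256.   -10.   -15.6   27.7   67.6   -0.    84.7  -95.6]
 [ 770.    50.   -10.   -15.2   40.3   73.9   -0.    65.8  -95.2]
 [ 770.   256.   -10.   -15.2   33.4   57.5   -0.    89.1  -95.2]
 [ 830.    50.   -10.   -14.8   45.2   63.3   -0.    71.5  -94.8]
 [ 830.   256.   -10.   -14.8   39.7   45.6   -0.    94.7  -94.8]]
[   7.8 -513.9  622.9  419.8  -58.9 -315.7] 2.674154422542699
```

```bash
python3 - <<'E'
from h import *
from scipy.optimize import least_squares
np.set_printoptions(precision=1,suppress=True)
D=[]
for r in range(230,880,60):
  for z in (50,150,256,350):
    for a in(-10,50):
     for tilt in (-30,0,30):
      c,s=np.cos(np.radians(a)),np.sin(np.radians(a));ct,st=np.cos(np.radians(tilt)),np.sin(np.radians(tilt))
      zt=np.array([c*st,s*st,-ct]);xt=np.array([-s,c,0]);R=np.c_[xt,np.cross(zt,xt),zt]
      q=ik([r*c,r*s,z],R)
      if q is not None: D.append((r*c,r*s,z,*q,*zt))
D=np.array(D);print(len(D))
def f(p):
    r0,z0,L1,L2,off,lt,d,w=p
    q1,q2,q3=np.radians(D[:,3:6]).T;b=q2+q3
    r=r0+L1*np.sin(q2)+L2*np.sin(b)-off*np.cos(b)
    z=z0+L1*np.cos(q2)+L2*np.cos(b)+off*np.sin(b)
    x=r*np.cos(q1)-d*np.sin(q1)+D[:,9]*lt;y=r*np.sin(q1)+d*np.cos(q1)+D[:,10]*lt;z=z+D[:,11]*lt
    return np.r_[x-D[:,0],y-D[:,1],z-D[:,2]]
s=least_squares(f,[0,150,400,400,0,200,70,0]);print(s.x,np.abs(s.fun).max())
E
```

```text
244
[  0.  136.8 629.7 421.1 -60.4 339.5  69.4   0. ] 1.158354876906742e-06
```

```bash
cat >> h.py <<'E'
def Rs(phi,th=0):  # scoop rotation: yaw phi, spout tipped down th (deg)
    p,t=np.radians([phi,th]);Rz=np.array([[np.cos(p),-np.sin(p),0],[np.sin(p),np.cos(p),0],[0,0,1]])
    Ry=np.array([[np.cos(t),0,np.sin(t)],[0,1,0],[-np.sin(t),0,np.cos(t)]]);return Rz@Ry
M={+1:np.array([[0,1,0],[1,0,0],[0,0,-1.]]),-1:np.array([[0,-1,0],[-1,0,0],[0,0,-1.]])} # cols: tool axes in scoop frame
GR=np.array([-67,0,48.])  # TCP in scoop frame (grasp pt z=42)
def tcp(origin,phi,th=0,k=1,g=GR):
    R=Rs(phi,th);return np.asarray(origin)+R@g,R@M[k]
def origin_for(pt,local,phi,th=0):
    return np.asarray(pt)-Rs(phi,th)@np.asarray(local)
E
python3 - <<'E'
from h import *
np.set_printoptions(precision=0,suppress=True)
B=np.array([505,-198,0.]);
print('now',get_obs()['joint_pos'])
for k in (1,-1):
  p,R=tcp([556.5,-36,0],15,0,k);print(k,'pick',p,ik(p,R)); p[2]+=140;print(ik(p,R))
  for phi in(-20,0,15,30):
    for th in (0,20,40,45):
      u=np.array([np.cos(np.radians(phi)),np.sin(np.radians(phi)),0])
      c=B+[0,0,92]-17*u
      p,R=tcp(origin_for(c,[60,0,14.9],phi,th),phi,th,k);print(k,phi,th,p,ik(p,R))
E
```

```text
now [63. 16. 86.  0. 78. -7.]
1 pick [492. -53.  48.] [ -14.   21.  113.   -0.   46. -119.]
[ -14.   12.  102.   -0.   66. -119.]
1 -20 0 [ 370. -149.  125.] [ -32.    8.  118.   -0.   54. -102.]
1 -20 20 [ 388. -155.  167.] [-29.  17. 101.  -3.  82. -98.]
1 -20 40 [ 418. -166.  199.] [-27.  29.  85.  -5. 105. -97.]
1 -20 45 [ 427. -169.  205.] [-27.  32.  82.  -5. 111. -97.]
1 0 0 [ 361. -198.  125.] [ -38.    9.  117.   -0.   54. -128.]
1 0 20 [ 380. -198.  167.] [ -29.   17.  101.  -10.   80. -116.]
1 0 40 [ 412. -198.  199.] [ -23.   28.   86.  -15.  102. -112.]
1 0 45 [ 422. -198.  205.] [ -22.   31.   83.  -16.  108. -111.]
1 15 0 [ 366. -235.  125.] [ -42.   11.  114.   -0.   55. -147.]
1 15 20 [ 384. -230.  167.] [ -29.   17.  101.  -14.   77. -129.]
1 15 40 [ 415. -222.  199.] [ -21.   27.   88.  -22.   98. -122.]
1 15 45 [ 424. -220.  205.] [ -19.   30.   85.  -24.  103. -122.]
1 30 0 [ 380. -270.  125.] None
1 30 20 [ 397. -261.  167.] [ -30.   18.  101.  -18.   73. -143.]
1 30 40 [ 424. -245.  199.] [ -19.   26.   91.  -29.   92. -132.]
1 30 45 [ 433. -240.  205.] [ -17. 
[... 391 characters left out ...]
.] [-38.   9. 117.  -0.  54.  52.]
-1 0 20 [ 380. -198.  167.] [-29.  17. 101. -10.  80.  64.]
-1 0 40 [ 412. -198.  199.] [-23.  28.  86. -15. 102.  68.]
-1 0 45 [ 422. -198.  205.] [-22.  31.  83. -16. 108.  69.]
-1 15 0 [ 366. -235.  125.] [-42.  11. 114.  -0.  55.  33.]
-1 15 20 [ 384. -230.  167.] [-29.  17. 101. -14.  77.  51.]
-1 15 40 [ 415. -222.  199.] [-21.  27.  88. -22.  98.  58.]
-1 15 45 [ 424. -220.  205.] [-19.  30.  85. -24. 103.  58.]
-1 30 0 [ 380. -270.  125.] [-44.  13. 111.  -0.  56.  16.]
-1 30 20 [ 397. -261.  167.] [-30.  18. 101. -18.  73.  37.]
-1 30 40 [ 424. -245.  199.] [-19.  26.  91. -29.  92.  48.]
-1 30 45 [ 433. -240.  205.] [-17.  28.  89. -31.  96.  49.]
```

```bash
python3 - <<'E'
from h import *
np.set_printoptions(precision=1,suppress=True)
a=np.radians(62.5);o=get_obs()
q=ik([235*np.cos(a),235*np.sin(a),350],o['orientation']);print(q)
q=np.array(q);q[0]=45;q[5]=-7
grip(0.5);print(get_obs()['time'])
movej(list(q));print(get_obs()['time'],get_obs()['ee_pos'])
q[0]=-55;q[5]=40
movej(list(q));o=get_obs();print(o['time'],o['ee_pos'],o['contact_force'])
p,R=[440,-125,200],Rs(15)@M[-1]
print(ik(p,R));move_pose(p,R)
o=get_obs();print(o['time'],o['ee_pos'],o['contact_force'])
c=capture('wrist');cv2.imwrite('pics/w1.png',c['pixels'][:,:,::-1])
np.savez('w1.npz',T=wristT(c,o),vfov=c['vfov'],cx=c['cx'],cy=c['cy'],pixels=c['pixels'])
E
```

```text
[ 45.3 -18.4 106.3  -0.   92.1 -24.1]
0.8417
2.175 [110.3 208.6 350.1]
4.025 [ 185.9 -143.9  349.9] [-0.5  0.5  1.1]
[-24.6   8.1 105.   -0.   66.9  50.4]
5.1583 [ 439.7 -125.2  200.6] [-0.8  0.5 -1. ]
```

View pics/w1.png

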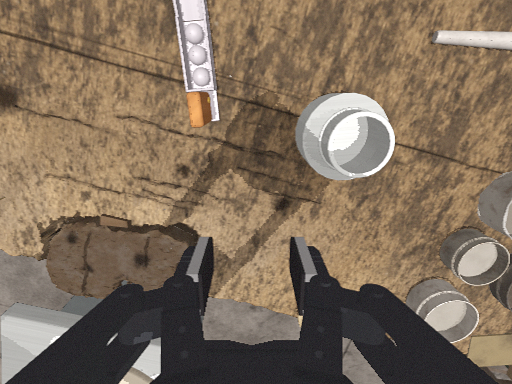

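```bash
python3 - <<'E'
import cv2
i=cv2.imread('pics/w1.png')
cv2.imwrite('pics/w1a.png',cv2.resize(i[0:140,150:250],None,fx=5.5,fy=5.5/1.3,interpolation=cv2.INTER_CUBIC)[:600] if 0 else cv2.resize(i[0:140,150:260],(471,600),interpolation=cv2.INTER_CUBIC))
cv2.imwrite('pics/w1b.png',cv2.resize(i[85:190,285:405],(680,595),interpolation=cv2.INTER_CUBIC))
E
```

```text
(no output)
```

View pics/w1a.png

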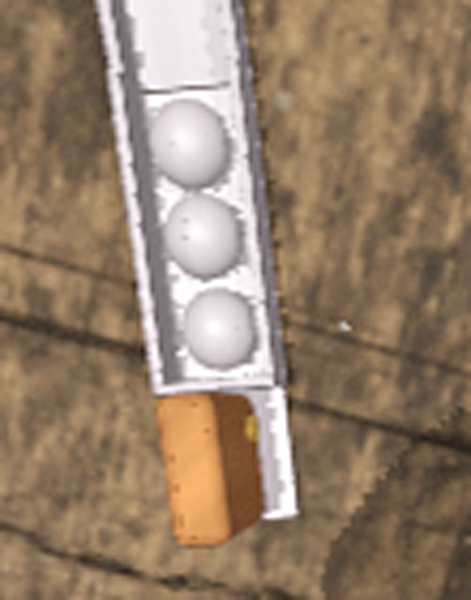

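View pics/w1b.png

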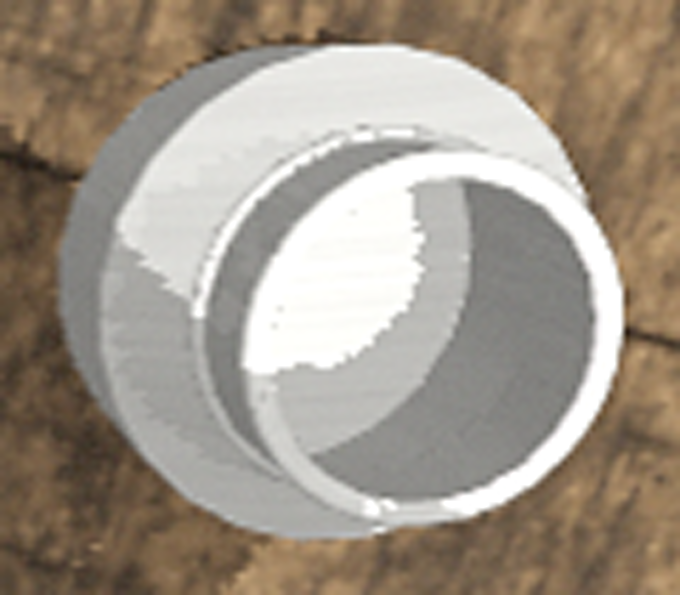

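```bash
python3 - <<'E'
from h import *
np.set_printoptions(precision=1,suppress=True)
w=dict(np.load('w1.npz'));T=w['T']
A=lambda x,y:(150+(x+.5)/4.283-.5,(y+.5)/4.283-.5)
b=np.array([(243,345),(623,320),(460,150),(430,525),(300,215),(590,235),(560,460),(285,460),(345,505),(372,170)],float)
P=np.array([plane(w,285+(x+.5)/5.667-.5,85+(y+.5)/5.667-.5,90,T) for x,y in b])
X=np.c_[2*P[:,:2],np.ones(len(P))];s=np.linalg.lstsq(X,(P[:,:2]**2).sum(1),rcond=None)[0]
print('rim wrist',s[:2],'R',np.sqrt(s[2]+s[0]**2+s[1]**2), np.hypot(*(P[:,:2]-s[:2]).T))
for n,x,y,z in(('top rl',178,545,64.5),('top rr',220,545,64.5),('top fl',160,397,64.5),('top fr',208,393,64.5),('tail R',298,515,1.25),('wallrear R',283,385,25),('wallrear L',155,390,25),('wallL',100,20,25),('wallR',240,20,25)):
    print(n,plane(w,*A(x,y),z,T)[:2])
for n,x,y in(('b1',220,328),('b2',204,236),('b3',189,142)): print(n,plane(w,*A(x,y),2.5+9,T)[:2])
E
```

```text
rim wrist [ 506.7 -197.9] R 26.20687373286718 [26.6 26.7 26.3 26.8 26.9 25.  26.7 25.5 25.5 26.1]
top rl [481.7 -59.9]
top rr [483.9 -68.1]
top fl [508.7 -50.9]
top fr [511.9 -59.9]
tail R [487.1 -76.8]
wallrear R [516.6 -69.1]
wallrear L [508.1 -41.4]
wallL [576.2 -16.8]
wallR [583.7 -44.8]
b1 [524.8 -50.6]
b2 [542.9 -43.1]
b3 [560.7 -36. ]
```

```bash
python3 - <<'E'
from h import *
np.set_printoptions(precision=1,suppress=True)
R=Rs(20)@M[-1]
p=np.array([496.4,-60.4,0])
move_pose(p+[0,0,130],R)
print(move_linear(p+[0,0,49],vel=100,threshold=8))
o=get_obs();print(o['time'],o['ee_pos'],o['contact_force'])
grip(0.0,100);o=get_obs();print(o['time'],o['width'],o['ee_pos'],o['contact_force'],o['moment'])
c=capture('wrist');cv2.imwrite('pics/w2.png',c['pixels'][:,:,::-1])
E
```

```text
False
6.6833 [496.9 -60.7  49.6] [1.1 1.1 0.3]
7.0667 0.12406983579760553 [496.8 -60.4  49.7] [-1.   0.2  6.2] [-0.   0.1 -0.1]
```

View pics/w2.png

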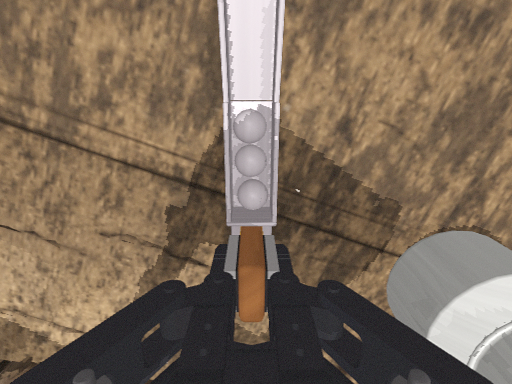

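```bash
python3 - <<'E'
from h import *
np.set_printoptions(precision=1,suppress=True)
p=np.array([496.8,-60.4,0])
move_linear(p+[0,0,60],vel=30)
move_linear(p+[0,0,178],vel=80)
pause(0.2)
o=get_obs();print(o['time'],o['ee_pos'],o['contact_force'],o['moment'])
c=capture('wrist');cv2.imwrite('pics/w3.png',c['pixels'][:,:,::-1])
c=capture('scene');cv2.imwrite('pics/s3.png',c['pixels'][:,:,::-1])
i=cv2.imread('pics/w2.png');j=cv2.imread('pics/w3.png')
cv2.imwrite('pics/c3.png',np.hstack([j,cv2.resize(c['pixels'][150:310,200:320,::-1],(288,384))]))
E
```

```text
9.4583 [496.6 -60.4 177.6] [-0.6 -0.2 -2.3] [ 0.   0.1 -0. ]
```

View pics/c3.png

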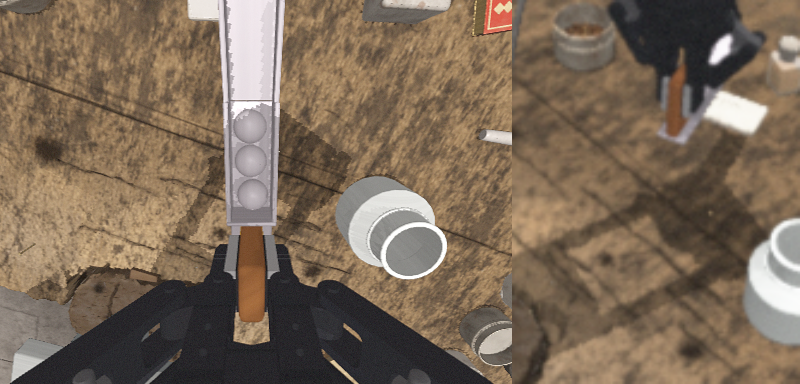

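```bash
python3 - <<'E'
from h import *
np.set_printoptions(precision=1,suppress=True)
c=capture('wrist');T=c['T_tool_cam']
for g in ([-67,0,49.7],[-67,0,46],[-64,0,49.7],[-70,0,49.7]):
  for l in ([14,11.25,2.5],[14,-11.25,2.5],[-50,13.75,25],[-50,-13.75,25],[-82,0,64.5],[-52,0,64.5]):
    print(g,l,np.array(proj(c,M[-1].T@(np.array(l)-g),T)))
j=cv2.imread('pics/w3.png');cv2.imwrite('pics/c4.png',cv2.resize(j[80:340,190:310],(276*1,598)))
E
```

```text
[-67, 0, 49.7] [14, 11.25, 2.5] [230.5 100.5]
[-67, 0, 49.7] [14, -11.25, 2.5] [271.5 100.5]
[-67, 0, 49.7] [-50, 13.75, 25] [225.8 224.3]
[-67, 0, 49.7] [-50, -13.75, 25] [276.2 224.3]
[-67, 0, 49.7] [-82, 0, 64.5] [250.9 326.7]
[-67, 0, 49.7] [-52, 0, 64.5] [250.9 269.5]
[-67, 0, 46] [14, 11.25, 2.5] [230.1 100.6]
[-67, 0, 46] [14, -11.25, 2.5] [272.  100.7]
[-67, 0, 46] [-50, 13.75, 25] [225.2 227.3]
[-67, 0, 46] [-50, -13.75, 25] [276.7 227.3]
[-67, 0, 46] [-82, 0, 64.5] [250.8 333.2]
[-67, 0, 46] [-52, 0, 64.5] [250.9 274.8]
[-64, 0, 49.7] [14, 11.25, 2.5] [230.7 106.2]
[-64, 0, 49.7] [14, -11.25, 2.5] [271.4 106.2]
[-64, 0, 49.7] [-50, 13.75, 25] [225.9 229.3]
[-64, 0, 49.7] [-50, -13.75, 25] [276.  229.3]
[-64, 0, 49.7] [-82, 0, 64.5] [250.9 331.9]
[-64, 0, 49.7] [-52, 0, 64.5] [250.9 275.7]
[-70, 0, 49.7] [14, 11.25, 2.5] [230.4  94.7]
[-70, 0, 49.7] [14, -11.25, 2.5] [271.7  94.7]
[-70, 0, 49.7] [-50, 13.75, 25] [225.6 219.3]
[-70, 0, 49.7] [-50, -13.75, 25] [276.3 219.3]
[-70, 0, 49.7] [-82, 0, 64.5] [250.9 321.4]
[-70, 0, 49.7] [-52, 0, 64.5] [250.9 263.3]
```

View pics/c4.png

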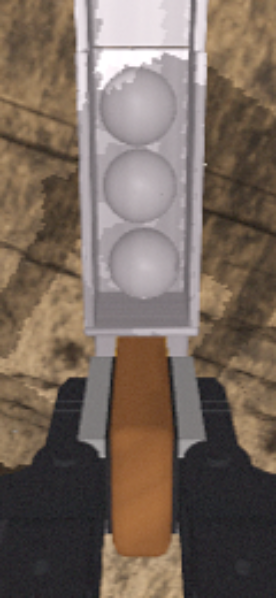

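```bash
cat >> h.py <<'E'
G=np.array([-67,0,49.7]);PHI=20.;B=np.array([505.5,-198.])
U=np.array([np.cos(np.radians(PHI)),np.sin(np.radians(PHI)),0])
def pour(xc,hc,th,B=B):
    c=np.r_[B,90+hc]+xc*U
    return tcp(origin_for(c,[60,0,14.9],PHI,th),PHI,th,-1,G)
E
python3 - <<'E'
from h import *
np.set_printoptions(precision=1,suppress=True)
c=capture('wrist');o=get_obs()
print('bottle again',plane(c,413,250,90,wristT(c,o)))
for th in (0,10,20,30,40,45):
    p,R=pour(-19,2.5,th);print(th,p,ik(p,R))
p,R=pour(-19,40,0)
move_linear(p,R,vel=100);pause(.15)
o=get_obs();print(o['time'],o['ee_pos'],p,o['contact_force'])
t=capture('top');s=capture('scene');w=capture('wrist')
L=[cv2.resize(t['pixels'][180:260,290:390,::-1],(480,384),interpolation=cv2.INTER_CUBIC),cv2.resize(s['pixels'][170:300,210:350,::-1],(300,280),interpolation=cv2.INTER_CUBIC)]
cv2.imwrite('pics/t5.png',L[0]);cv2.imwrite('pics/s5.png',s['pixels'][:,:,::-1]);cv2.imwrite('pics/w5.png',w['pixels'][:,:,::-1])
Ro=o['orientation']@M[-1].T;org=o['ee_pos']-Ro@G
for l in ([60,13.75,17.4],[60,-13.75,17.4],[72.7,13.75,4.7],[72.7,-13.75,4.7]):
    P=org+Ro@np.array(l);print(l,P,np.array(proj(t,P)),'crop',(np.array(proj(t,P))+.5-[290,180])*4.8)
print('rim pred',(np.array(proj(t,[*B,90]))+.5-[290,180])*4.8)
E
```

```text
bottle again [ 508.3 -196.8   90. ]
0 [ 368.3 -247.9  127.3] [-42.9  11.4 112.9  -0.   55.7  27.1]
10 [ 375.8 -245.2  148.8] [-35.8  13.7 106.8  -9.1  65.5  38.4]
20 [ 386.7 -241.2  168.6] [-29.6  17.3 100.7 -15.6  75.9  46.1]
30 [ 400.6 -236.2  186.1] [-24.4  21.8  94.7 -20.5  86.2  51.1]
40 [ 417.2 -230.1  200.8] [-20.2  26.9  88.9 -24.7  96.2  54.2]
45 [ 426.4 -226.8  206.9] [-18.5  29.6  86.1 -26.6 101.   55.2]
12.2333 [ 368.4 -247.8  164.8] [ 368.3 -247.9  164.8] [ 0.2  0.  -3.3]
[60, 13.75, 17.4] [ 483.1 -191.3  132.5] [348.7 229.5] crop [284.3 239.9]
[60, -13.75, 17.4] [ 492.5 -217.2  132.5] [359.7 225.8] crop [337.  222.1]
[72.7, 13.75, 4.7] [ 495.  -187.   119.8] [345.8 224.5] crop [270.2 215.8]
[72.7, -13.75, 4.7] [ 504.4 -212.8  119.8] [356.6 220.8] crop [322.1 198.3]
rim pred [279.5 197. ]
```

View pics/t5.png

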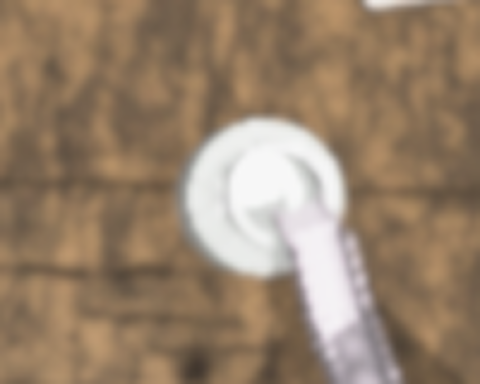

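View pics/s5.png

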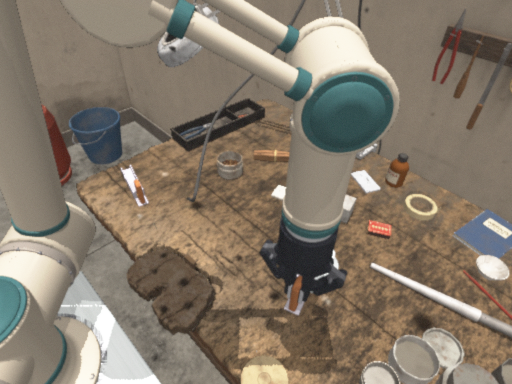

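View pics/w5.png

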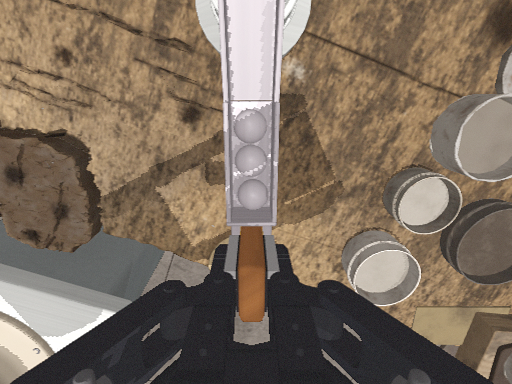

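```bash
python3 - <<'E'
from h import *
t=capture('top')
g=t['pixels'][190:240,315:375,1].astype(float)
g=np.clip((g-110)/(255-110),0,1)**2.5*255
cv2.imwrite('pics/t6.png',cv2.resize(g.astype(np.uint8),(720,600),interpolation=cv2.INTER_CUBIC))
print((np.array(proj(t,[*B,90]))+.5-[315,190])*12)
E
```

```text
[398.7499818  372.46566307]
```

View pics/t6.png

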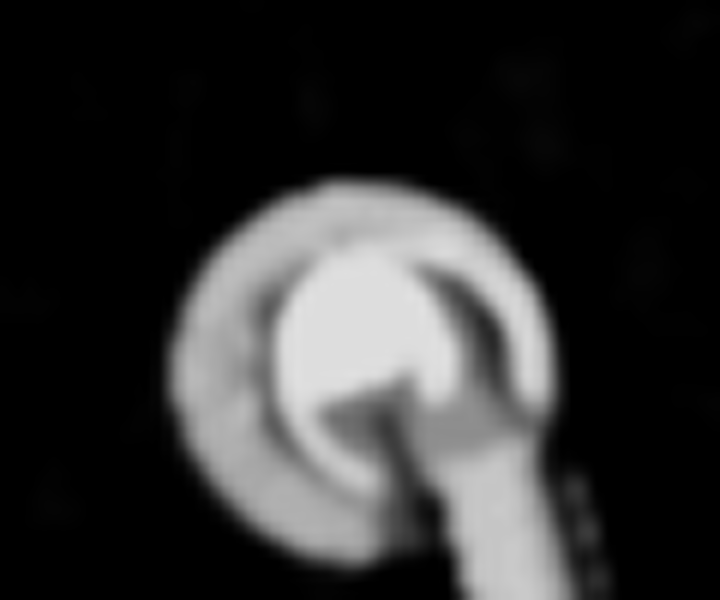

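```bash
python3 - <<'E'
from h import *
np.set_printoptions(precision=0,suppress=True)
t=capture('top');o=get_obs()
Ro=o['orientation']@M[-1].T;org=o['ee_pos']-Ro@G
g=t['pixels'][190:260,315:385].copy()
im=cv2.resize(g,(595,595),interpolation=cv2.INTER_CUBIC)[:,:,::-1].copy()
def pt(l):return (np.array(proj(t,org+Ro@np.array(l)))+.5-[315,190])*8.5
for y in (-11.25,11.25):
    for x,z in((14,2.5),(60,17.4),(72.7,4.7)): 
        p=pt([x,y,z]);cv2.circle(im,tuple(int(v) for v in p),3,(0,0,255),-1)
for y in(-12.5,12.5):
    for x in(-50,14): cv2.circle(im,tuple(int(v) for v in pt([x,y,25])),3,(0,200,0),-1)
cv2.imwrite('pics/t7.png',im)
E
```

```text
(no output)
```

View pics/t7.png

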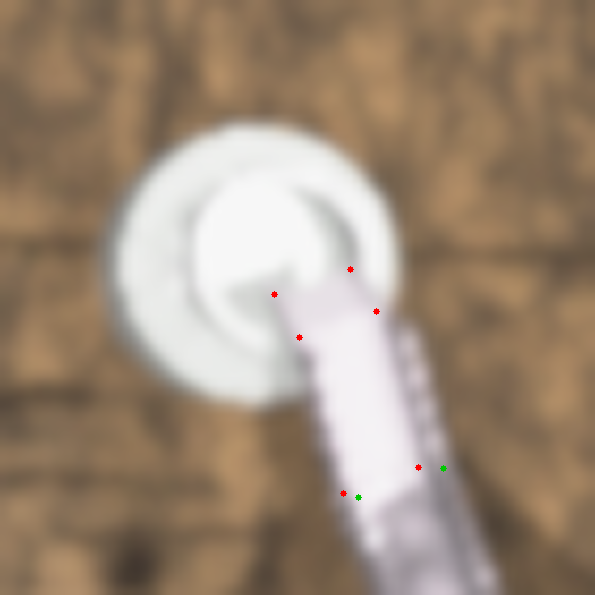

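```bash
sed -i 's/B=np.array(\[505.5,-198.\])/B=np.array([506.,-197.2])/' h.py; python3 - <<'E'
from h import *
np.set_printoptions(precision=1,suppress=True)
p,R=pour(-18.5,8,0);move_linear(p,R,vel=60);pause(.1)
o=get_obs();f0=o['contact_force'];print(o['time'],o['ee_pos']-p,f0)
p,R=pour(-18.5,-0.5,0);hit=move_linear(p,R,vel=12,threshold=3)
o=get_obs();print(hit,o['time'],o['ee_pos']-p,o['contact_force'],o['moment'])
t=capture('top')
cv2.imwrite('pics/t8.png',cv2.resize(t['pixels'][190:260,315:385,::-1],(560,560),interpolation=cv2.INTER_CUBIC))
E
```

```text
13.2667 [ 0.3 -0.3  0.3] [ 0.5  1.1 -2.8]
True 13.825 [-0.1 -0.   1.8] [-0.8 -0.2  4.4] [ 0.  -0.4 -0. ]
```

View pics/t8.png

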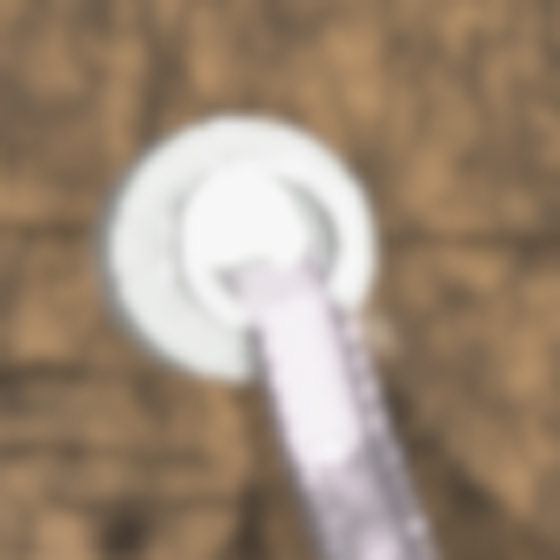

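```bash
python3 - <<'E'
from h import *
np.set_printoptions(precision=1,suppress=True)
for th in (5,10,15,20,24):
    p,R=pour(-18.5+3.5*min(th/15,1),2.3,th)
    move_linear(p,R,vel=30)
    o=get_obs();print(th,o['time'],o['contact_force'],o['moment'])
w=capture('wrist');cv2.imwrite('pics/w9.png',w['pixels'][:,:,::-1])
E
```

```text
5 14.4833 [ 0.  -0.1 -1.7] [ 0.1 -0.1 -0. ]
10 15.0333 [-0.3 -0.2 -2.8] [ 0.  -0.1 -0. ]
15 15.5833 [ 0.5  0.2 -2.4] [ 0.  -0.1 -0. ]
20 16.1167 [-0.2  0.6 -3.6] [ 0.1 -0.2  0.1]
24 16.575 [-0.   0.1 -2.4] [ 0.1 -0.3  0. ]
```

View pics/w9.png

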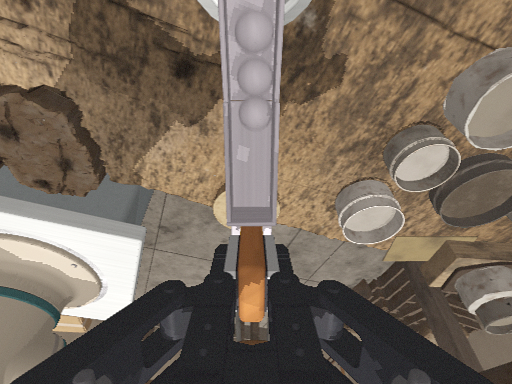

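```bash
python3 - <<'E'
from h import *
np.set_printoptions(precision=1,suppress=True)
for th in (28,32,36,40):
    p,R=pour(-15,2.3,th);move_linear(p,R,vel=30)
    o=get_obs();print(th,o['time'],o['contact_force'],o['moment'])
pause(.5)
w=capture('wrist');cv2.imwrite('pics/w10.png',w['pixels'][:,:,::-1])
o=get_obs();print(o['time'],o['contact_force'])
s=capture('scene');cv2.imwrite('pics/s10.png',s['pixels'][:,:,::-1])
E
```

```text
28 17.0833 [-0.1 -0.3 -1.7] [ 0.1 -0.3 -0. ]
32 17.5417 [-0.3  0.3 -1.5] [ 0.1 -0.4  0. ]
36 18.0 [ 0.1 -0.7 -1.5] [ 0.2 -0.4  0.1]
40 18.4583 [-0.2 -0.  -2.3] [ 0.1 -0.4  0. ]
19.0083 [ 0.3 -0.3 -1.2]
```

View pics/w10.png

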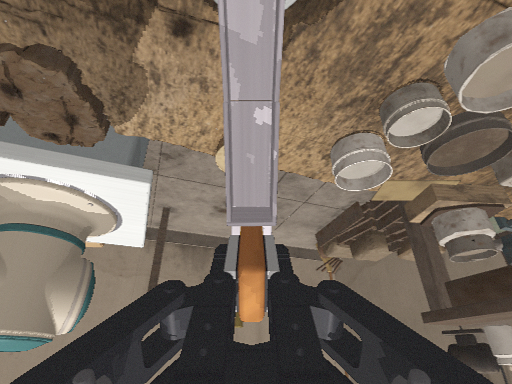

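View pics/s10.png

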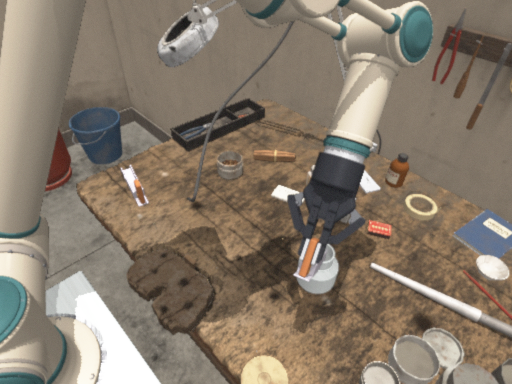

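```bash
python3 - <<'E'
from h import *
np.set_printoptions(precision=1,suppress=True)
pause(.3)
for th in (30,20,10,0):
    p,R=pour(-15,2.3+(40-th)*.08,th);move_linear(p,R,vel=60)
    o=get_obs();print(th,o['time'],o['contact_force'],o['moment'])
p,R=pour(-15,45,0);move_linear(p,R,vel=100)
p2=p+[-30,-60,0];move_linear(p2,R,vel=120);pause(.1)
o=get_obs();print(o['time'],o['contact_force'],o['ee_pos'])
for n in('wrist','top','scene'):
    c=capture(n);cv2.imwrite(f'pics/{n}11.png',c['pixels'][:,:,::-1])
    if n=='top': cv2.imwrite('pics/t11.png',cv2.resize(c['pixels'][180:280,300:400,::-1],(600,600),interpolation=cv2.INTER_CUBIC))
E
```

```text
30 19.8833 [ 0.4 -0.2 -2.5] [ 0.1 -0.3  0. ]
20 20.4083 [ 0.1 -0.4 -1.2] [ 0.1 -0.2 -0.1]
10 20.9333 [ 1.   0.9 -1.7] [-0.  -0.1  0. ]
0 21.45 [ 1.1  0.1 -2.1] [-0.  0. -0.]
22.8 [-0.3 -0.6 -2.3] [ 342.6 -305.   169.6]
```

View pics/t11.png

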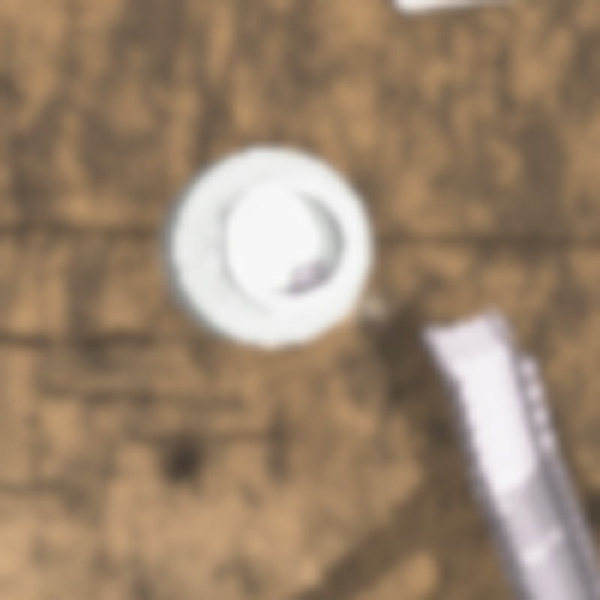

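View pics/wrist11.png

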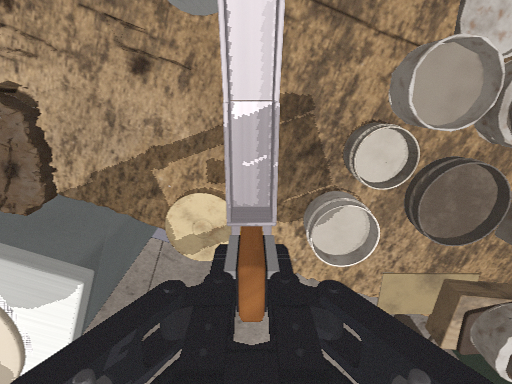

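```bash
python3 - <<'E'
from h import *
np.set_printoptions(precision=1,suppress=True)
R=Rs(20)@M[-1];p=np.array([489.,-63.2,0])
move_linear(p+[0,0,172],R,vel=130)
move_linear(p+[0,0,58],R,vel=90);pause(.1)
hit=move_linear(p+[0,0,48.8],R,vel=15,threshold=3)
o=get_obs();print(hit,o['time'],o['ee_pos'],o['contact_force'],o['moment'])
w=capture('wrist');cv2.imwrite('pics/w12.png',w['pixels'][:,:,::-1])
E
```

```text
True 27.35 [488.8 -63.2  49.7] [-0.6  0.4  5.2] [ 0.  -0.1 -0. ]
```

View pics/w12.png

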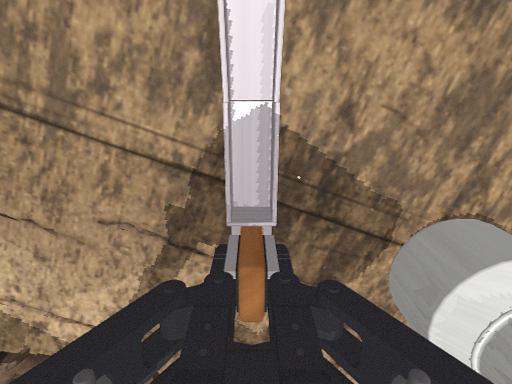

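Contact came at exactly the original grasp height (TCP z 49.7), and the wrist view shows the empty scoop on the bench, clear of the bottle at right. I'll release it and retreat.

```bash
python3 - <<'E'
from h import *
np.set_printoptions(precision=1,suppress=True)
o=get_obs();p=o['ee_pos']
grip(0.45);print(get_obs()['width'])
move_linear(p+[0,0,150],vel=80)
move_linear([440,-125,210],Rs(15)@M[-1],vel=120);pause(.2)
o=get_obs();print(o['time'],o['contact_force'])
w=capture('wrist');T=wristT(w,o);cv2.imwrite('pics/w13.png',w['pixels'][:,:,::-1])
s=capture('scene');t=capture('top')
cv2.imwrite('pics/s13.png',s['pixels'][:,:,::-1]);cv2.imwrite('pics/t13.png',t['pixels'][:,:,::-1])
cv2.imwrite('pics/w13b.png',cv2.resize(w['pixels'][60:210,160:420,::-1],(780,450),interpolation=cv2.INTER_CUBIC))
np.savez('w13.npz',T=T,vfov=w['vfov'],cx=w['cx'],cy=w['cy'])
E
```

```text
0.44899451594373163
30.825 [ 0.1 -0.5  0.3]
```

View pics/w13.png

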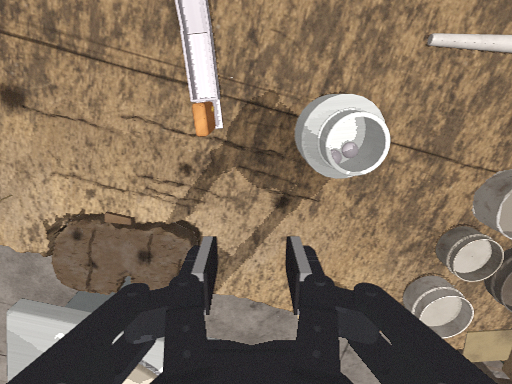

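View pics/w13b.png

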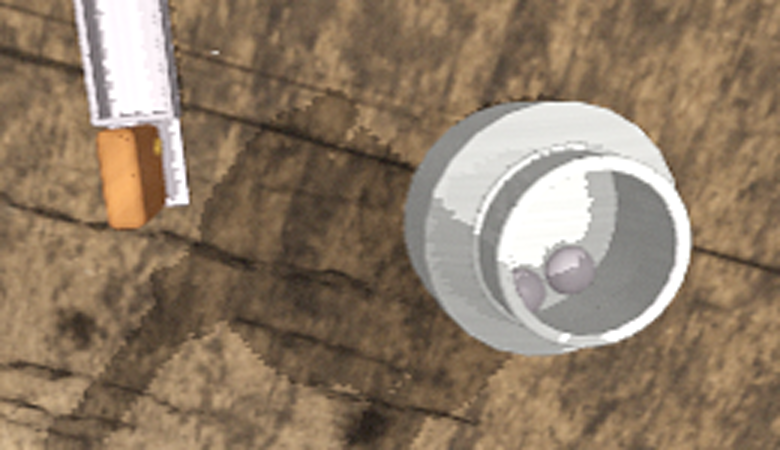

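View pics/t13.png

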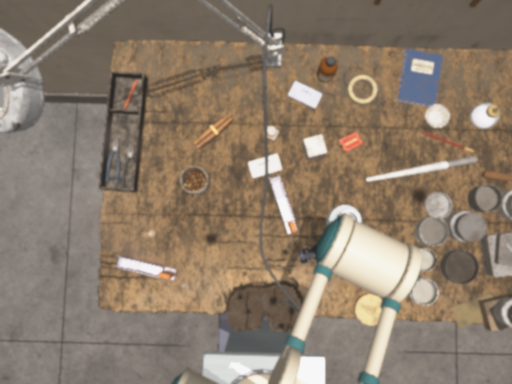

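View pics/s13.png

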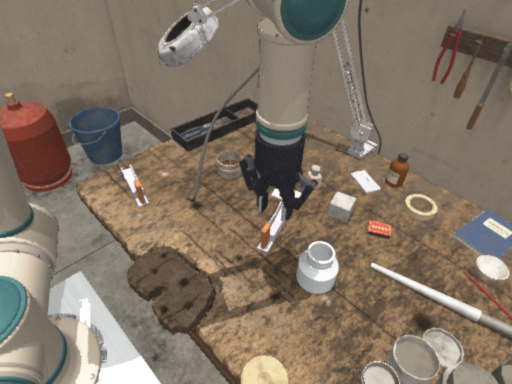

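```bash
python3 - <<'E'
from h import *
p=np.r_[B,230]+31*U
move_linear(p,Rs(20)@M[-1],vel=120);pause(.2)
w=capture('wrist');print(get_obs()['time'])
cv2.imwrite('pics/w14.png',w['pixels'][:,:,::-1])
E
```

```text
32.3333
```

View pics/w14.png

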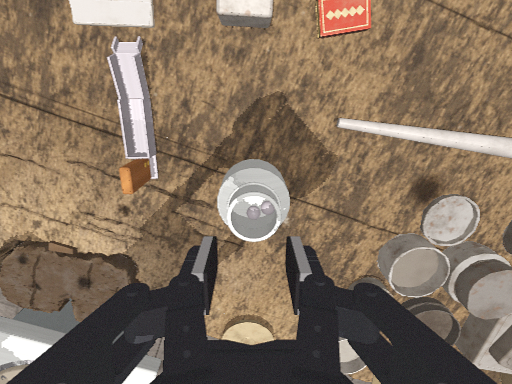

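```bash
python3 - <<'E'
import cv2
i=cv2.imread('pics/w14.png');cv2.imwrite('pics/w14b.png',cv2.resize(i[155:245,205:305],(660,594),interpolation=cv2.INTER_CUBIC))
E
```

```text
(no output)
```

View pics/w14b.png

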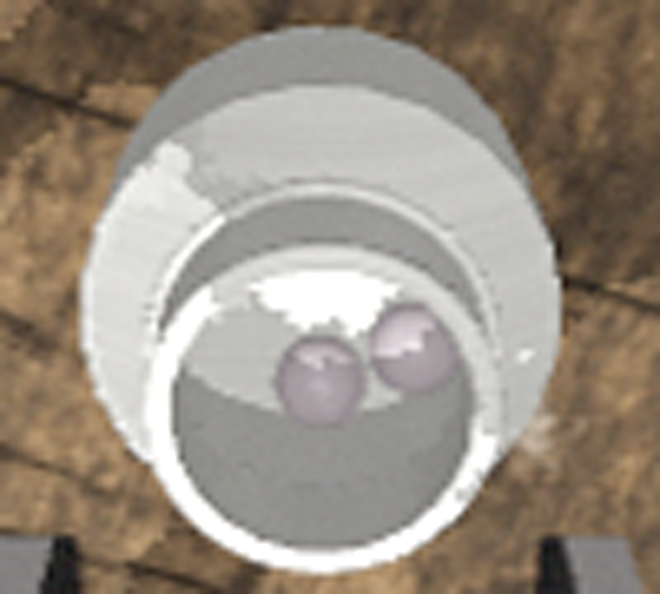

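```bash
python3 - <<'E'
from h import *
np.set_printoptions(precision=1,suppress=True)
a=dict(np.load('w13.npz'));o=get_obs();c=capture('wrist');T=wristT(c,o)
for z in (9,12,15):
  for x,y in((525,290),(571,270)): print('A',z,plane(a,160+x/3,60+y/3,z,a['T'])[:2]-B)
  for x,y in((320,380),(413,348)): print('B',z,plane(c,205+x/6.6,155+y/6.6,z,T)[:2]-B)
print('cam',T[:3,3],a['T'][:3,3])
E
```

```text
A 9 [-23.9 -14.2]
A 9 [-12.3 -28.1]
B 9 [-26.  -12.3]
B 9 [-13.5 -26.9]
A 12 [-23.5 -13.2]
A 12 [-12. -27.]
B 12 [-24.8 -11.8]
B 12 [-12.4 -26.3]
A 15 [-23.2 -12.1]
A 15 [-11.8 -25.8]
B 15 [-23.6 -11.3]
B 15 [-11.3 -25.7]
cam [ 613.6 -157.7  346.7] [ 521.3 -102.8  326.4]
```

```bash
python3 - <<'E'
from h import *
np.set_printoptions(precision=1,suppress=True)
f=197;d=np.array([np.cos(np.radians(f)),np.sin(np.radians(f)),0])
p=np.r_[B,235]+25*d
R=Rs(f)@M[-1];print(ik(p,R))
move_pose(p,R);pause(.2)
o=get_obs();w=capture('wrist');print(o['time'],o['contact_force'])
x,y=[int(v) for v in proj(w,[*B,70],wristT(w,o))];print(x,y)
cv2.imwrite('pics/w15.png',w['pixels'][:,:,::-1])
cv2.imwrite('pics/w15b.png',cv2.resize(w['pixels'][y-50:y+50,x-55:x+55,::-1],(660,600),interpolation=cv2.INTER_CUBIC))
t=capture('top')
E
```

```text
[ -30.6   12.2   94.4   -0.    73.4 -137.6]
35.25 [-0.2 -0.6  0.9]
251 201
```

View pics/w15b.png

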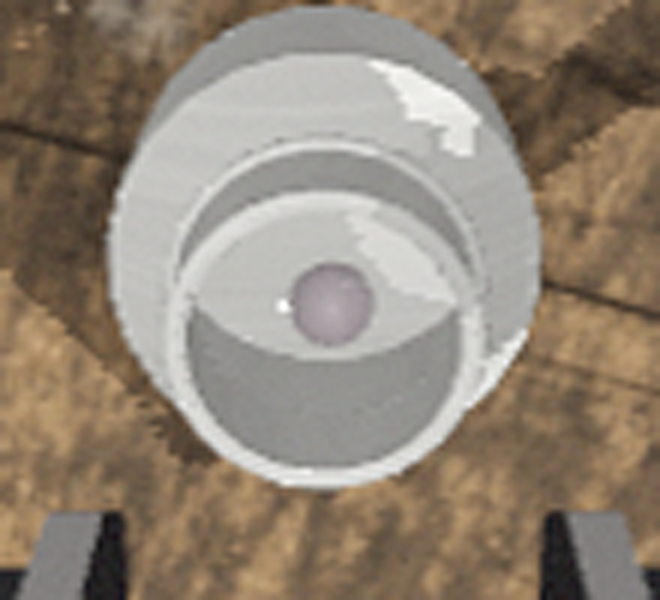

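View pics/w15.png

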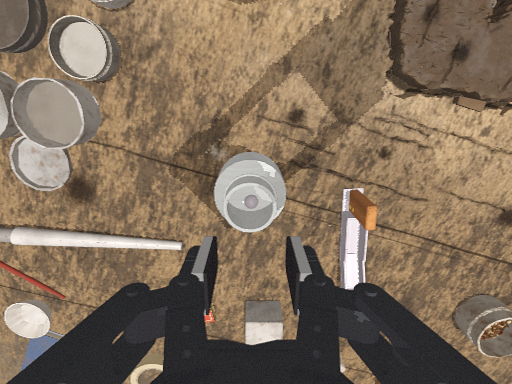

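```bash
python3 - <<'E'
from h import *
np.set_printoptions(precision=1,suppress=True)
o=get_obs();c=capture('wrist');print(plane(c,251-55+330/6,201-50+303/6,12,wristT(c,o))[:2]-B)
close_job();print(get_obs()['time'])
E
```

```text
[21.2  6.4]
the job is handed in; nothing more can be done
the job is handed in; nothing more can be done
```

The job is done and handed in at about 35 s. All three balls are in the bottle, and the empty scoop stands level on the bench near where it started, well clear of the bottle.

**How it went:**
- I took the right-hand scoop by its handle plate, pinching at 100 N.
- I carried it level to the bottle and lowered it until the lip rested inside the mouth, stopping at light contact of about 7 N.
- I tipped it slowly to 40° with the lip kept in the mouth, then levelled it and lifted it out.
- I set it back about 8 mm short of its original spot. It touched the bench at the same height it was grasped at.

**Last checks:**
- **Balls:** wrist views from three sides place three separate balls inside the bottle, at about (-24, -12), (-12, -26) and (+21, +6) mm from its axis. No single view showed all three, only two in some and one in another. I saw no ball on the bench, and the scoop is empty.
- **Bottle, tin and vial:** the bottle is upright and unmoved. The tin and vial stand where they were in the last scene picture.
- **Robot:** it was clear of everything, reading about 1 N. The arm never came near the hanging cable over the bench.

**Disagreements:** the first yaw estimate for the scoop, from the top camera, was 15°. The closer wrist view gave 20°, which is what I used and which fitted the grip. Estimates of the bottle's position differed by 2–4 mm between cameras; I used a mean, shifted about 1 mm after comparing lip and rim in the top view. Contact came about 1 mm lower than predicted.

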